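# Jug under the utility sink's swivel tap

## Task

Get the measuring jug ready to be filled at the sink: swing the tap's spout aside, right off the bowl, then set the jug down gently, upright on the floor of the sink, and let go of it. Then swing the spout back so that its outlet is over the middle of the jug's mouth, and leave the other things on the worktop and sink where they are.

Things in the scene. Friction and masses are not known exactly. Their poses are not given: they have to be found in the camera images.
- sink: fixed white counter-top sink, 390 (its x) x 340 (y) x 130 mm high. Origin: centre of its underside on the worktop; x to its back, away from the robot, z up. Bowl: open on top, flat floor 20 mm above the origin, inner faces at x = -180 and +120, y = -155 and +155 mm; walls 15 mm thick, tops at 130 mm. Behind it a ledge (x = +120 to +195 mm, 130 mm high) carries the tap at x = +160, y = 0
- spout (a joint): turn of the tap's spout about its upright axis (rad, -1.6 to 1.6). 0: it points to the sink's front (sink -x), over the middle of the bowl; positive: counter-clockwise seen from above, outlet moving to the sink's -y side. Beyond about 0.9 either way the outlet is off the bowl. Light friction (0.25 N m, about 2 N at spout_mid); it stays where left
- pivot (a point): point on the spout's upright axis, level with the tube's centre line, 235 mm above the sink's origin; it does not move. The tap's body below and the collar here are steel, 42 mm across, top 15 mm above this point. An unused lever on the tap's +y side (within 65 mm of the axis) reaches back, top 227 mm above the sink's origin
- spout_mid (a point): point on the centre line of the spout's tube, 140 mm from the pivot, 235 mm above the sink's origin: a place to grip it from above. The tube is level, round steel, 22 mm in diameter; it runs straight from the pivot to 180 mm from it, then turns down to the outlet
- outlet (a point): centre of the underside of the spout's outlet (26 mm in diameter), 200 mm from the axis, 197 mm above the sink's origin, facing down
- jug: loose empty measuring jug of dark grey plastic, 140 mm high, round, 92 mm in diameter at the foot and 112 mm at the rim, walls 4 mm, about 0.26 kg. Origin: centre of its underside; z up; its one handle points to its -x. It is the only vessel here with a handle
- jug_mouth (a point): centre of the jug's open mouth, level with the rim, 140 mm above the jug's origin
- jug_grip (a point): point in the upper part of the jug's handle, 96 mm from the jug's axis (jug -x), 112 mm above its underside. The upright bar here is 20 mm (jug x) by 18 mm (jug y) with flat sides, its top 132 mm above the underside; pinch it from above across jug y. A gap of about 30 mm lies between bar and jug wall
- tub: loose round white tub with a grey lid, 110 mm in diameter, 120 mm high, on the worktop at one side of the sink; leave it. Origin: centre of its underside
- detergent: loose blue plastic detergent bottle, flat-sided, 62 (x) by 105 (y) by 225 mm high with a wide cap, behind the sink; leave it. Origin: centre of its underside
- softener: loose green plastic bottle, flat-sided, 56 (x) by 90 (y) by 195 mm high with a wide cap, behind the sink; leave it. Origin: centre of its underside
- soap: loose yellow bar of soap, 50 by 80 by 28 mm, lying on the sink's ledge beside the tap; leave it. Origin: centre of its underside
- brush: loose scrubbing brush, a wooden block 150 by 52 mm with bristles below, 48 mm high, lying on the worktop; leave it. Origin: centre of its underside
- iron: loose clothes iron, about 190 mm long and 130 mm high, standing on its soleplate; leave it. Origin: centre of its underside

How it is judged:
By the outcome, as a careful person would: the job done as asked, in the order asked, and still so for the second after the job is handed in, with the robot touching nothing.
It also fails if it takes over 59 s, if anything falls off the work surface, if the arm or the gripper's body presses on something with over 40 N, if the wrist force passes 120 N, or if a joint passes its speed limit or range.

## Robot

A 6-joint arm with a two-finger parallel gripper is mounted at the origin on the work surface. World frame = base frame: x ahead of the robot, y to its left, z up, the work surface at z = 0. Lengths are in m, angles in rad, forces in N, time in s.
With the tool pointing down it reaches from about 0.25 to 0.775 m from the base axis. Payload 8.9 kg.
Tool frame: the origin (TCP) lies at the very end of the fingers, on their centre line; the grasp point (between the pads) lies 19 mm behind it; z points along the fingers, y is the line along which they close (so a half turn about z gives the same grasp; the last joint's range is limited). The gripper opens to 85 mm and grips with 20 to 120 N. Pads are 22 mm wide; open, the fingers measure 114 mm over their backs; the gripper's body (76 mm by 85 mm) begins 54 mm behind the grasp point. The pads swing forward as they close: fully open they stand 13 mm farther back than shut.
Start: joints at [1.21, 0.291, -0.153, 1.127, 0, 1.431], TCP at [0.115, 0.512, 0.206] pointing down, gripper open.
Joint ranges: [-2.52, 2.52], [-0.91, 1.74], [-1.3, 1.37], [-1.96, 2.02], [-1.52, 1.47], [-3.14, 3.14]. Speed limits (rad/s): [2.22, 2.22, 2.79, 3.14, 3.14, 3.14].

## Interface

Orientations are given as a unit quaternion [x, y, z, w].
In Python, from cell import robot gives the robot as it stands. The module is installed in compiled form; this text tells all that it offers.
- The arm moves only by the tool arm_command, never from a script. Its argument "deltas" is a list of rows, each an object with "translation": the shift along the tool's x, y, z in cm, a list of three; "roll": the turn about the tool's z in rad. In form: [{"translation": [dx, dy, dz], "roll": roll}, ...]. A call has 1 to 12 rows; each row shifts and turns the commanded pose from where the row before left it, along the tool's axes as they then stand; what a row does not reach is not made up. A row lasts 1/8 s, in which the tool goes at most 62.5 mm and 10.7 degrees, less where a joint would pass 70% of its speed; a pose out of reach is approached as far as the arm can. A call with a gripper value outside its range is refused whole. "gripper" is the finger opening in cm, from 0 to 8.54, set as the call begins (left out, the last holds). The fingers move at their own pace and stop on an object; the grip force is fixed at half the most. Time passes only in rows, so rows that do not move let the fingers close. It gives the time, the measured TCP pose, the force, the opening and the grip force at its end, in the units of the state.
- robot.observe(): the state, without advancing time (a new reading comes with each control period).
- robot.get_image(name): name is "scene" or "top"; returns a dict with "frame" (400x640x3 uint8, red, green, blue), "intrinsics" (3x3 intrinsics, pixels), "k1" (the pictures are not rectified: a ray, as slopes to the right and down, at radius r is drawn at 1 + k1 r^2 times it, then the intrinsics apply), "T" (4x4, takes a point from camera to world coordinates). Camera axes: x right, y down, z forward; pixel columns grow to the right and rows downward; lengths in m; the calibration is good to about 2 mm. A picture is of the moment at which its call begins. There is no depth.
- robot.job_done(): hands the job in; it is judged then, once.
The state is a dict: "clock": time; "qpos": joint angles; "joint_vel": joint speeds; "joint_torque": joint torques, N m; "position": TCP position; "ee_rot": TCP orientation; "force": force on the tool from outside, world axes, zero at the start; "ft_torque": the same for the moment, N m; "finger_gap": finger opening in m; "grip_force": force on a finger pad.
Only numpy, scipy, OpenCV 4.12 (cv2) and the standard library are available. Lean on these libraries where they do the work, as an engineer would, in place of code of your own. Each camera call takes 0.05 s, during which the arm holds its last target. There are 200 camera calls.

## Working session

There is one attempt and no reset: what is moved stays moved. The work goes in short steps, Python scripts to look and compute and a tool call to move; the robot and the scene stay as the last step left them, time stands still between calls to the robot, and variables do not carry over. Pictures are saved under pics/ and viewed, at most 10 in all, crops included, and the job is handed in when it is done.

Besides the shell and the picture viewer there is one more tool, called by a JSON object that holds its "op" and its "data", one argument or row to a line. arm_command: Moves the arm, as the interface text tells. Its arguments: {"type":"object","properties":{"deltas":{"type":"array","items":{"type":"object","properties":{"translation":{"type":"array","items":{"type":"number"}},"roll":{"type":"number"}}}},"gripper":{"type":"number"}},"required":["deltas"]}

```bash
mkdir -p pics
cat > h.py <<'E'
import numpy as np, cv2
from cell import robot
def snap(n,f):
    d=robot.get_image(n); cv2.imwrite('pics/'+f+'.png',d['frame'][:,:,::-1]); np.savez('pics/'+f+'.npz',K=d['intrinsics'],k1=d['k1'],T=d['T']); return d
def dist(d): return np.array([float(d['k1']),0,0,0,0])
def px2w(d,uv,z):
    K=np.array(d['K'] if 'K' in d else d['intrinsics']);T=np.array(d['T'])
    p=cv2.undistortPoints(np.array(uv,float).reshape(-1,1,2),K,dist(d)).reshape(-1,2)
    r=np.c_[p,np.ones(len(p))]@T[:3,:3].T; o=T[:3,3]
    return o+r*((np.broadcast_to(z,len(p))-o[2])/r[:,2])[:,None]
def w2px(d,P):
    K=np.array(d['K'] if 'K' in d else d['intrinsics']);W=np.linalg.inv(np.array(d['T']))
    return cv2.projectPoints(np.array(P,float).reshape(-1,1,3),cv2.Rodrigues(W[:3,:3])[0],W[:3,3],K,dist(d))[0].reshape(-1,2)
E
python3 - <<'E'
from h import *
for n in('scene','top'):
    d=snap(n,n+'0'); print(n,d['T'],d['k1'],d['intrinsics'])
print(robot.observe())
E
```

```text
scene [[-0.60068396  0.58577971 -0.54409641  1.38216107]
 [ 0.79945011  0.43359874 -0.41577836  0.61143704]
 [-0.00763501 -0.68472933 -0.72875747  1.22588095]
 [ 0.          0.          0.          1.        ]] -0.05205141209287807 [[436.62729244   0.         316.89410785]
 [  0.         436.62729244 196.13045239]
 [  0.           0.           1.        ]]
top [[-2.67019077e-02 -9.74133077e-01  2.24391969e-01  2.07908696e-01]
 [-9.99643371e-01  2.59365258e-02 -6.35832604e-03  3.05613293e-02]
 [ 3.73907619e-04 -2.24481723e-01 -9.74478228e-01  1.92476292e+00]
 [ 0.00000000e+00  0.00000000e+00  0.00000000e+00  1.00000000e+00]] 0.03388662767164871 [[472.12397189   0.         321.81272876]
 [  0.         472.12397189 202.9215141 ]
 [  0.           0.           1.        ]]
{'clock': 0.1, 'qpos': array([ 1.20966709e+00,  2.91228195e-01, -1.54019012e-01,  1.12669451e+00,
       -9.74013705e-06,  1.43148521e+00]), 'joint_vel': array([ 0.00035435, -0.00010368,  0.00150913, -0.00024178, -0.00060711,
       -0.00055268]), 'joint_torque': array([ 1.38850330e-03, -5.37978816e+01,  3.31919396e+01,  9.27838439e-03,
       -2.19883923e-04, -1.27754140e-05]), 'position': array([0.11536341, 0.51175514, 0.20579942]), 'ee_rot': array([ 1.10681801e-01,  9.93855729e-01, -5.56066869e-04, -1.37091001e-04]), 'force': array([ 0.34279656, -0.75949466, -0.20831977]), 'ft_torque': array([-0.04269174, -0.00319259,  0.05001883]), 'grip_force': 0.0, 'finger_gap': 0.08570504465480572}
```

View pics/scene0.png

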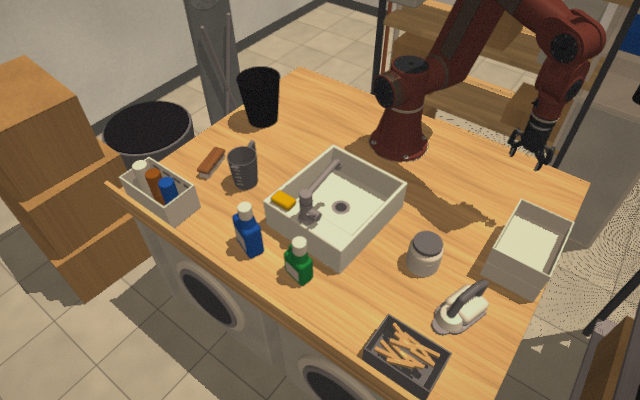

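View pics/top0.png

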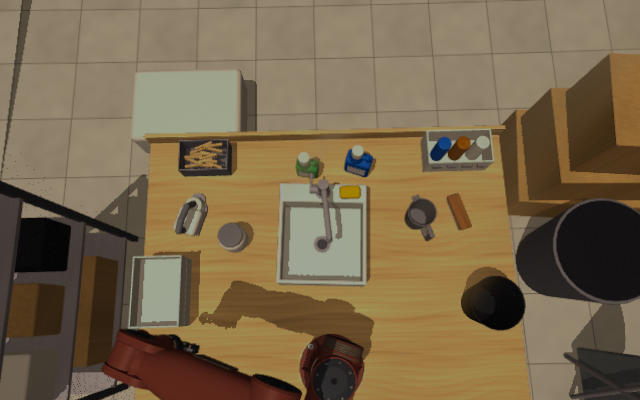

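The scene picture shows the jug left of the sink at (243,167), with the tap collar at about (306,200). In the top view the jug is at (421,211) with its handle toward (429,233), and the tap is at (323,187). I'll enlarge both.

Run:
```python
import cv2
a=cv2.imread('pics/top0.png')[140:295,265:485]; cv2.imwrite('pics/topc.png',cv2.resize(a,None,fx=3.6,fy=3.6,interpolation=cv2.INTER_CUBIC))
a=cv2.imread('pics/scene0.png')[120:290,190:415]; cv2.imwrite('pics/scenec.png',cv2.resize(a,None,fx=3.5,fy=3.5,interpolation=cv2.INTER_CUBIC))
```

```text
(no output)
```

View pics/topc.png

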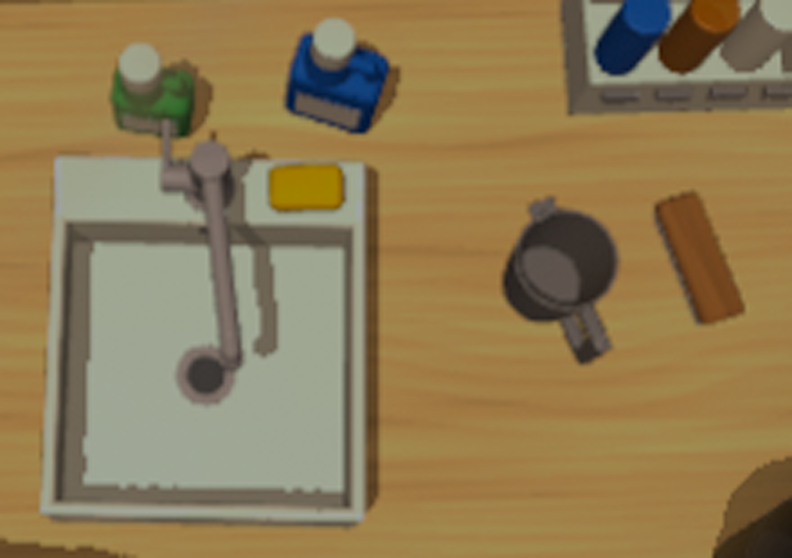

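View pics/scenec.png

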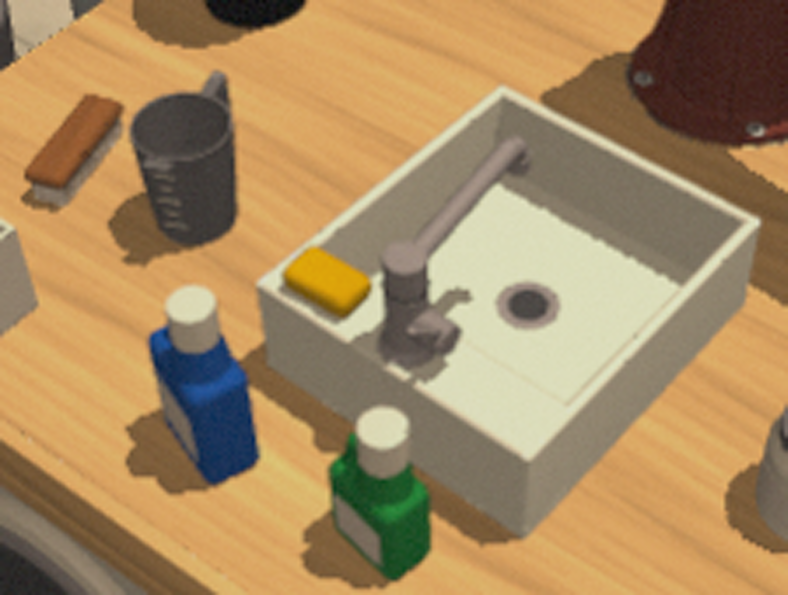

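Top crop: sink rim corners are at (55,157), (364,162), (364,522) and (42,514); the tap collar is at (211,160), the spout end at (231,358), the jug rim centre at about (566,261) and the handle top at (590,345). Scene crop: sink corners are at (262,283), (503,88), (758,220) and (527,460); the jug rim is at about (184,135) and the handle top at (217,80).

```bash
cat > fit.py <<'E'
from h import *
from scipy.optimize import least_squares
D={n:dict(np.load(f'pics/{n}0.npz')) for n in('top','scene')}
tc=lambda x,y:((x+.5)/3.6-.5+265,(y+.5)/3.6-.5+140)
sc=lambda x,y:((x+.5)/3.5-.5+190,(y+.5)/3.5-.5+120)
def tf(p,P): c,s=np.cos(p[2]),np.sin(p[2]); P=np.atleast_2d(P); return np.c_[p[0]+c*P[:,0]-s*P[:,1],p[1]+s*P[:,0]+c*P[:,1],P[:,2]]
def solve(obs,x0,name):
    def f(p): return np.concatenate([(w2px(D[n],tf(p,P))-uv).ravel() for n,uv,P in obs])
    r=least_squares(f,x0,loss='soft_l1'); print(name,r.x.round(4)); print(f(r.x).reshape(-1,2).round(1).tolist()); return r.x
S=[[.195,.17,.13],[.195,-.17,.13],[-.195,-.17,.13],[-.195,.17,.13]]
o=[('top',tc(*q),P) for q,P in zip([(55,157),(364,162),(364,522),(42,514)],S)]
o+=[('scene',sc(*q),P) for q,P in zip([(527,460),(262,283),(503,88),(758,220)],S)]
o+=[('scene',sc(525,535),[.195,.17,0]),('top',tc(211,160),[.16,0,.25]),('scene',sc(405,256),[.16,0,.25])]
s=solve(o,[.55,0,0],'sink')
piv=tf(s,[.16,0,.235])[0]; print('pivot',piv)
# spout: tip ~190 from pivot
def fs(a): 
    p=[piv[0],piv[1],s[2]+a[0]]; P=tf(p,[[-.2,0,.235-.005]])
    P2=tf(p,[[-.14,0,.235]])
    return np.concatenate([(w2px(D['top'],P)-tc(231,355)).ravel(),(w2px(D['scene'],P)-sc(518,152)).ravel()])
r=least_squares(fs,[0.1]);print('spout',r.x,r.fun.round(1))
p=[piv[0],piv[1],s[2]+r.x[0]];print('mid',tf(p,[[-.14,0,.235]]),'outlet',tf(p,[[-.2,0,.197]]))
j=solve([('top',tc(566,262),[0,0,.14]),('scene',sc(184,135),[0,0,.14]),('top',tc(590,350),[-.096,0,.132]),('scene',sc(217,80),[-.096,0,.132]),('scene',sc(196,205),[0,0,.03])],[.62,-.33,0],'jug')
print('grip',tf(j,[-.096,0,.112]))
# overlay
for n,(x0,y0,w,h,k) in dict(top=(265,140,220,155,3.6),scene=(190,120,225,170,3.5)).items():
    im=cv2.resize(cv2.imread(f'pics/{n}0.png')[y0:y0+h,x0:x0+w],None,fx=k,fy=k,interpolation=cv2.INTER_CUBIC)
    t=np.linspace(0,2*np.pi,40); C=lambda r,z:np.c_[r*np.cos(t),r*np.sin(t),0*t+z]
    L=[(tf(s,S+[S[0]]),(0,0,255)),(tf(j,C(.056,.14)),(0,255,0)),(tf(j,C(.046,0)),(255,255,0)),(tf(j,[[-.086,-.009,.132],[-.086,.009,.132],[-.106,.009,.132],[-.106,-.009,.132],[-.086,-.009,.132]]),(0,255,0)),(tf(p,[[0,0,.235],[-.2,0,.235],[-.2,0,.197]]),(255,0,255)),(tf(s,np.c_[C(.021,.25)+[.16,0,0]]),(0,255,255))]
    for P,c in L:
        q=(w2px(D[n],P)-[x0,y0]+.5)*k-.5; cv2.polylines(im,[q.round().astype(int)],False,c,1)
    cv2.imwrite(f'pics/ov_{n}.png',im)
E
python3 fit.py
```

```text
sink [ 0.5039  0.0232 -0.047 ]
[[-0.6, -0.4], [-0.1, -0.1], [0.1, 0.4], [-1.2, 0.8], [0.1, 0.0], [-3.0, -0.7], [-1.3, -2.0], [1.0, -0.7], [-0.6, 1.9], [-0.9, 0.2], [-0.5, -0.2]]
pivot [0.66375659 0.0156916  0.235     ]
spout [0.1220024] [-0.8  0.6  0.1 -2.5]
mid [[0.52415057 0.00519598 0.235     ]] outlet [[0.46431942 0.00069786 0.197     ]]
jug [ 0.5739 -0.358   0.315 ]
[[-2.1, -0.7], [-0.3, -2.2], [0.4, -1.6], [1.2, -0.4], [-0.0, -1.1]]
grip [[ 0.48258312 -0.38771376  0.112     ]]
```

View pics/ov_top.png

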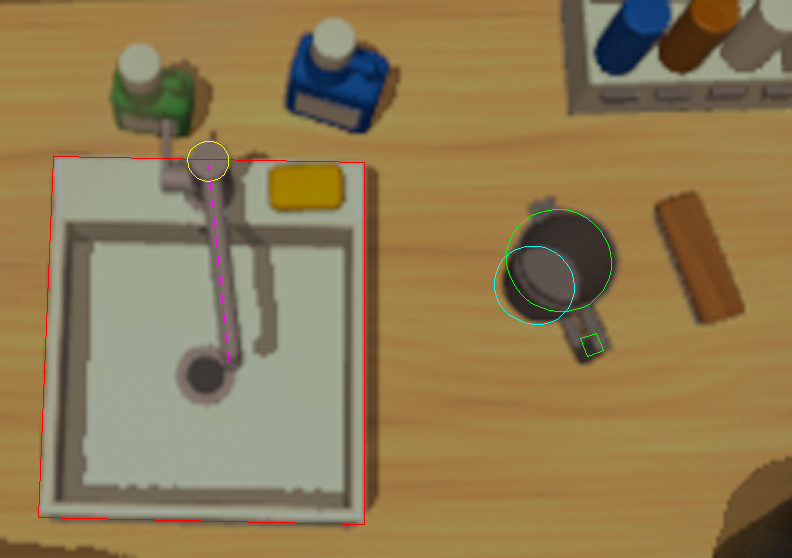

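View pics/ov_scene.png

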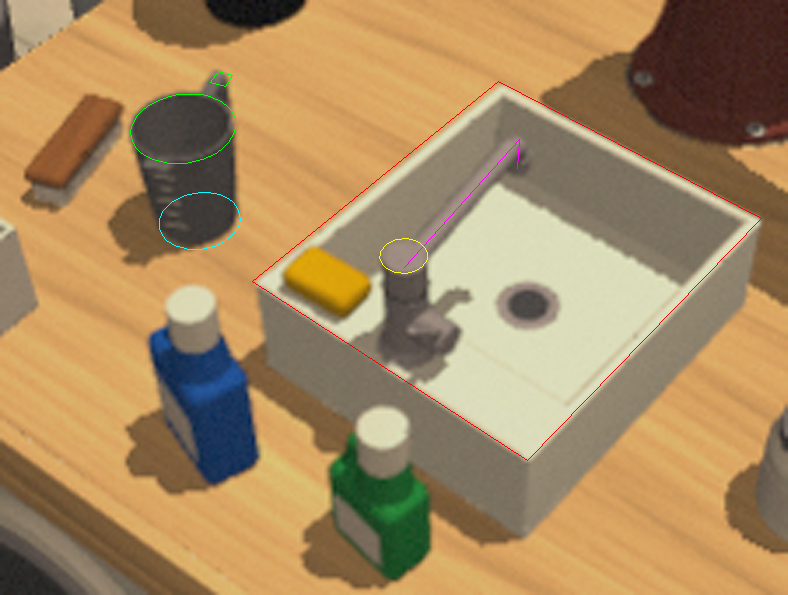

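The overlays agree to a few mm, with the jug foot reading slightly to -y. I'll start moving: swing the spout to the +y side by pushing it with closed fingers.

{"op": "arm_command", "data": {
  "deltas": [
    {"translation":[0,0,-5],"roll":-0.111},
    {"translation":[0,0,-5],"roll":-0.111},
    {"translation":[-3.6,-4.8,0],"roll":0},
    {"translation":[-3.6,-4.8,0],"roll":0},
    {"translation":[-3.6,-4.8,0],"roll":0},
    {"translation":[-3.6,-4.8,0],"roll":0},
    {"translation":[-3.6,-4.8,0],"roll":0},
    {"translation":[-3.6,-4.8,0],"roll":0},
    {"translation":[-3.6,-4.8,0],"roll":0},
    {"translation":[-3.6,-4.8,0],"roll":0},
    {"translation":[-3.6,-4.8,0],"roll":0},
    {"translation":[-3.6,-4.8,0],"roll":0}
  ],
  "gripper": 0
}}

```text
clock: 1.6
position: [0.4764, 0.0303, 0.3062]
ee_rot: [0.0, 1.0, 0.0, -0.0]
force: [0.1, 1.1, -0.0]
finger_gap: 0.0003
grip_force: 0.0
```

{"op": "arm_command", "data": {
  "deltas": [
    {"translation":[-2.7,-4.5,0],"roll":0},
    {"translation":[-2.7,-4.5,0],"roll":0},
    {"translation":[0,0,3],"roll":0},
    {"translation":[0,0,3],"roll":0},
    {"translation":[0,0,3.2],"roll":0},
    {"translation":[0,0,0],"roll":0}
  ]
}}

```text
clock: 2.35
position: [0.5278, -0.0574, 0.2123]
ee_rot: [-0.0, 1.0, 0.001, -0.002]
force: [-0.8, 1.1, -0.4]
finger_gap: 0.0003
grip_force: 0.0
```

```bash
cat > arc.py <<'E'
import numpy as np
def arc(cur,As,side,R=.14,piv=(.6638,.0157),yaw=-.047,off=.0255):
    # side +1: finger on the spout's -y/front side pushing a negative; -1: other side
    P=[np.array(cur[:2])]
    for a in As:
        th=np.pi+yaw+a; d=np.array([np.cos(th),np.sin(th)]); t=np.array([d[1],-d[0]])
        P.append(np.array(piv)+R*d-side*off*t)
    P=np.array(P); D=np.diff(P,axis=0)*100
    for a,p,d in zip(As,P[1:],D): print(round(a,2),p.round(3),'tool',round(-d[0],1),round(d[1],1))
E
python3 -c "
from arc import *
arc((.5278,-.0574),np.r_[.2,np.arange(.05,-1.26,-.13)],1)"
```

```text
0.2 [ 0.529 -0.031] tool -0.2 2.7
0.05 [ 0.524 -0.01 ] tool 0.5 2.1
-0.08 [0.522 0.008] tool 0.2 1.8
-0.21 [0.522 0.027] tool -0.0 1.8
-0.34 [0.525 0.045] tool -0.3 1.8
-0.47 [0.529 0.063] tool -0.5 1.8
-0.6 [0.537 0.08 ] tool -0.7 1.7
-0.73 [0.546 0.096] tool -0.9 1.6
-0.86 [0.557 0.11 ] tool -1.1 1.5
-0.99 [0.571 0.123] tool -1.3 1.3
-1.12 [0.585 0.134] tool -1.5 1.1
-1.25 [0.601 0.144] tool -1.6 0.9
```

{"op": "arm_command", "data": {
  "deltas": [
    {"translation":[-0.2,2.7,0],"roll":0},
    {"translation":[0.5,2.1,0],"roll":0},
    {"translation":[0.2,1.8,0],"roll":0},
    {"translation":[0,1.8,0],"roll":0},
    {"translation":[-0.3,1.8,0],"roll":0},
    {"translation":[-0.5,1.8,0],"roll":0},
    {"translation":[-0.7,1.7,0],"roll":0},
    {"translation":[-0.9,1.6,0],"roll":0},
    {"translation":[-1.1,1.5,0],"roll":0},
    {"translation":[-1.3,1.3,0],"roll":0},
    {"translation":[-1.5,1.1,0],"roll":0},
    {"translation":[-1.6,0.9,0],"roll":0}
  ]
}}

```text
clock: 3.85
position: [0.6031, 0.1444, 0.2133]
ee_rot: [-0.0, 1.0, 0.0, -0.001]
force: [-2.3, -3.5, 1.5]
finger_gap: -0.0001
grip_force: 1.8
```

{"op": "arm_command", "data": {
  "deltas": [
    {"translation":[4,-1,0],"roll":0},
    {"translation":[0,0,-4.5],"roll":0},
    {"translation":[0,0,-4.5],"roll":0},
    {"translation":[0.9,-5.8,0],"roll":0},
    {"translation":[0.9,-5.8,0],"roll":0},
    {"translation":[0.9,-5.8,0],"roll":0},
    {"translation":[0.9,-5.8,0],"roll":0},
    {"translation":[0.9,-5.8,0],"roll":0},
    {"translation":[0.9,-5.8,0],"roll":0},
    {"translation":[0.9,-5.8,0],"roll":-0.1},
    {"translation":[0,0,0],"roll":-0.1},
    {"translation":[0,0,0],"roll":-0.115}
  ],
  "gripper": 7
}}

```text
clock: 5.35
position: [0.5011, -0.2725, 0.3032]
ee_rot: [-0.158, 0.987, 0.001, -0.0]
force: [1.1, -0.2, -0.7]
finger_gap: 0.0699
grip_force: 0.0
```

Run:
```python
from h import *
d=snap('top','top1');e=snap('scene','scene1')
def crop(im,x0,y0,w,h,k): return cv2.resize(np.ascontiguousarray(im['frame'][y0:y0+h,x0:x0+w,::-1]),None,fx=k,fy=k,interpolation=cv2.INTER_CUBIC)
a=crop(d,270,140,190,130,4)[:, :]; b=crop(e,200,100,190,140,4)
cv2.imwrite('pics/a1.png',cv2.resize(np.vstack([crop(d,290,160,180,90,3),crop(e,210,120,180,110,3)]),None,fx=1,fy=1))
print(robot.observe()['position'])
```

```text
[ 0.50116962 -0.27201392  0.30338382]
```

View pics/a1.png

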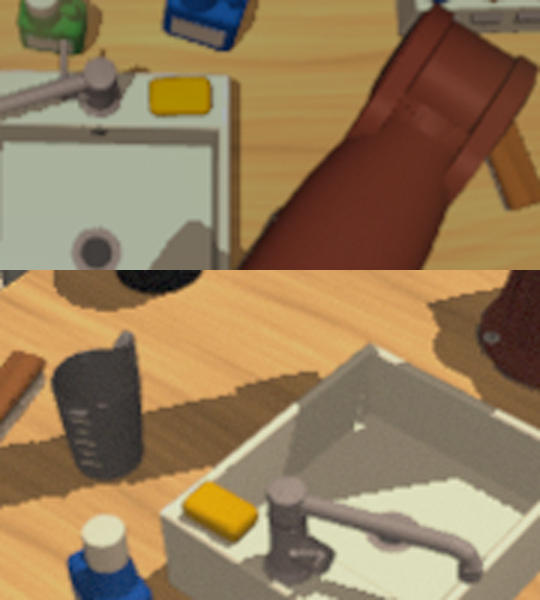

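The spout is well aside, crossing the left wall, and the jug is undisturbed. I'll refine the jug pose by silhouette on the first pictures.

```bash
cat > jugfit.py <<'E'
from h import *
from scipy.optimize import minimize
def tf(p,P,z0=0): c,s=np.cos(p[2]),np.sin(p[2]); P=np.array(P); return np.c_[p[0]+c*P[:,0]-s*P[:,1],p[1]+s*P[:,0]+c*P[:,1],P[:,2]+z0]
t=np.linspace(0,2*np.pi,40); C=lambda r,z:np.c_[r*np.cos(t),r*np.sin(t),0*t+z]
body=np.r_[C(.056,.14),C(.046,0)]
hb=np.array([[x,y,z] for x in(-.106,-.05) for y in(-.009,.009) for z in(.112,.132)]+[[x,y,z] for x in(-.106,-.086) for y in(-.009,.009) for z in(.06,.132)])
def mask(n,f,box):
    im=cv2.imread(f'pics/{f}.png'); k=4; x0,y0,w,h=box
    im=cv2.resize(im[y0:y0+h,x0:x0+w],None,fx=k,fy=k,interpolation=cv2.INTER_LINEAR).astype(int)
    m=(im[:,:,2]-im[:,:,0]<30)&(im.max(2)<150)
    c,l,st,_=cv2.connectedComponentsWithStats(m.astype(np.uint8)); m=l==1+st[1:,4].argmax()
    return m,dict(np.load(f'pics/{f}.npz')),box
def fit(views,x0,z0=0,handle=True):
    k=4
    def cost(p):
        p=[p[0]/100,p[1]/100,p[2]/10]; c=0
        for m,d,(bx,by,w,h) in views:
            r=np.zeros(m.shape,np.uint8)
            for part in [body]+([hb] if handle else []):
                q=(w2px(d,tf(p,part,z0))-[bx,by]+.5)*k-.5
                cv2.fillConvexPoly(r,cv2.convexHull((q*16).round().astype(np.int32)),1,shift=4)
            c+=1-(m&(r>0)).sum()/(m|(r>0)).sum()
        return c
    s=np.array([x0[0]*100,x0[1]*100,x0[2]*10])
    r=minimize(cost,s,method='Nelder-Mead',options=dict(initial_simplex=np.vstack([s]+[s+1.0*e for e in np.eye(3)])))
    p=np.array([r.x[0]/100,r.x[1]/100,r.x[2]/10]); return p,r.fun
if __name__=='__main__':
    A=mask('top','top0',(400,190,45,55)); B=mask('scene','scene0',(222,136,42,58))
    for v in([A,B],[A],[B]): 
        p,c=fit(v,[.574,-.361,.315]); print(p.round(4),round(c,3),'grip',tf(p,[[-.096,0,.112]]).round(4))
E
python3 jugfit.py
```

```text
[ 0.5754 -0.3626  0.3474] 0.234 grip [[ 0.4851 -0.3953  0.112 ]]
[ 0.5764 -0.3629  0.3335] 0.123 grip [[ 0.4857 -0.3944  0.112 ]]
[ 0.5714 -0.3624  0.4133] 0.099 grip [[ 0.4835 -0.4009  0.112 ]]
```

{"op": "arm_command", "data": {
  "deltas": [
    {"translation":[0,0,0],"roll":-0.03},
    {"translation":[2.85,-5.5,0],"roll":0},
    {"translation":[2.85,-5.5,0],"roll":0},
    {"translation":[0,0,4],"roll":0},
    {"translation":[0,0,4],"roll":0},
    {"translation":[0,0,4],"roll":0},
    {"translation":[0,0,3],"roll":0},
    {"translation":[0,0,2],"roll":0},
    {"translation":[0,0,2],"roll":0},
    {"translation":[0,0,2],"roll":0},
    {"translation":[0,0,0],"roll":0}
  ]
}}

```text
clock: 6.82
position: [0.4837, -0.3942, 0.0928]
ee_rot: [-0.172, 0.985, 0.001, -0.001]
force: [-0.5, 0.3, 0.9]
finger_gap: 0.07
grip_force: 0.0
```

{"op": "arm_command", "data": {
  "deltas": [
    {"translation":[0,0,0],"roll":0},
    {"translation":[0,0,0],"roll":0},
    {"translation":[0,0,0],"roll":0},
    {"translation":[0,0,0],"roll":0},
    {"translation":[0,0,0],"roll":0}
  ],
  "gripper": 1
}}

```text
clock: 7.45
position: [0.4845, -0.3962, 0.0952]
ee_rot: [-0.172, 0.985, -0.001, 0.0]
force: [-1.5, -1.2, 5.8]
finger_gap: 0.016
grip_force: 60.7
```

{"op": "arm_command", "data": {
  "deltas": [
    {"translation":[0,0,-1],"roll":0},
    {"translation":[0,0,-2],"roll":0},
    {"translation":[0,0,-3],"roll":0},
    {"translation":[0,0,-4],"roll":0},
    {"translation":[0,0,-4],"roll":0},
    {"translation":[0,0,-3],"roll":0},
    {"translation":[0,0,-2],"roll":0},
    {"translation":[0,0,0],"roll":0}
  ]
}}

```text
clock: 8.45
position: [0.4846, -0.3959, 0.2856]
ee_rot: [-0.172, 0.985, -0.001, 0.001]
force: [0.4, 0.8, -4.3]
finger_gap: 0.0157
grip_force: 59.7
```

{"op": "arm_command", "data": {
  "deltas": [
    {"translation":[-0.1,2,0],"roll":0},
    {"translation":[-0.2,3,0],"roll":0},
    {"translation":[-0.3,4,0],"roll":0},
    {"translation":[-0.3,4.5,0],"roll":0},
    {"translation":[-0.3,4.5,0],"roll":0},
    {"translation":[-0.3,4.5,0],"roll":0},
    {"translation":[-0.3,4.5,0],"roll":0},
    {"translation":[-0.3,4.4,0],"roll":0},
    {"translation":[-0.3,4,0],"roll":0},
    {"translation":[-0.2,3,0],"roll":0},
    {"translation":[-0.1,2,0],"roll":0},
    {"translation":[0,0,0],"roll":0}
  ]
}}

```text
clock: 9.95
position: [0.3717, -0.0051, 0.2834]
ee_rot: [-0.173, 0.985, 0.0, -0.001]
force: [0.8, -0.4, -3.9]
finger_gap: 0.0162
grip_force: 59.7
```

Run:
```python
from h import *
d=snap('top','top2');e=snap('scene','scene2')
c=lambda im,x0,y0,w,h,k: cv2.resize(np.ascontiguousarray(im['frame'][y0:y0+h,x0:x0+w,::-1]),None,fx=k,fy=k,interpolation=cv2.INTER_CUBIC)
cv2.imwrite('pics/a2.png',np.hstack([c(d,270,160,110,150,3.5),c(e,250,70,110,150,3.5)]))
s=robot.observe();print(s['position'],s['ee_rot'],s['finger_gap'],s['force'])
```

```text
[ 0.37259436 -0.00637651  0.28367711] [-1.71997954e-01  9.85097189e-01  5.65138290e-05 -4.79379025e-04] 0.01647951879990025 [ 0.17358056 -0.1116031  -4.74082328]
```

View pics/a2.png

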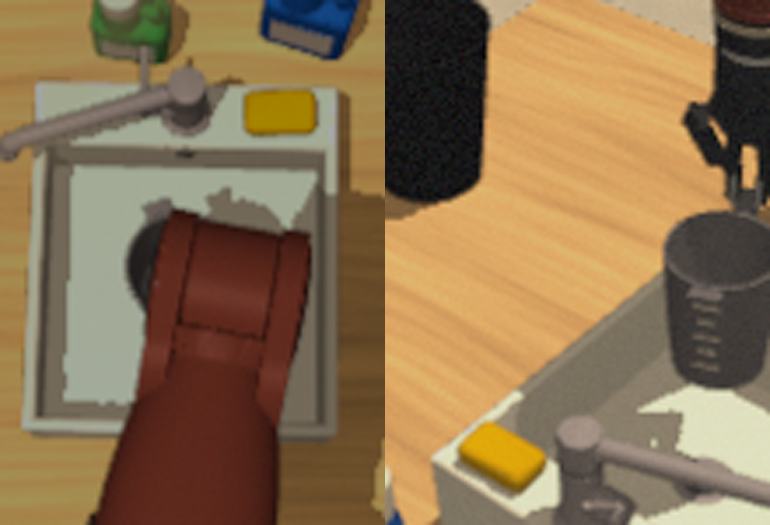

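The jug hangs upright over the bowl with the spout clear. I'll lower it.

{"op": "arm_command", "data": {
  "deltas": [
    {"translation":[0,0,2],"roll":0},
    {"translation":[0,0,3],"roll":0},
    {"translation":[0,0,3],"roll":0},
    {"translation":[0,0,3],"roll":0},
    {"translation":[0,0,2],"roll":0},
    {"translation":[0,0,1.5],"roll":0},
    {"translation":[0,0,1],"roll":0},
    {"translation":[0,0,0.5],"roll":0},
    {"translation":[0,0,0.3],"roll":0},
    {"translation":[0,0,0],"roll":0}
  ]
}}

```text
clock: 11.3
position: [0.3731, -0.0063, 0.1214]
ee_rot: [-0.172, 0.985, -0.0, 0.0]
force: [-0.4, -0.2, -3.4]
finger_gap: 0.016
grip_force: 59.7
```

{"op": "arm_command", "data": {
  "deltas": [
    {"translation":[0,0,0.1],"roll":0},
    {"translation":[0,0,0.1],"roll":0},
    {"translation":[0,0,0.1],"roll":0},
    {"translation":[0,0,0],"roll":0}
  ]
}}

```text
clock: 11.8
position: [0.3728, -0.0063, 0.1183]
ee_rot: [-0.172, 0.985, 0.0, -0.0]
force: [0.6, 1.0, -3.2]
finger_gap: 0.0162
grip_force: 59.7
```

{"op": "arm_command", "data": {
  "deltas": [
    {"translation":[0,0,0.1],"roll":0},
    {"translation":[0,0,0.1],"roll":0},
    {"translation":[0,0,0],"roll":0}
  ]
}}

```text
clock: 12.18
position: [0.373, -0.0063, 0.1163]
ee_rot: [-0.172, 0.985, -0.0, 0.0]
force: [-0.7, 0.2, -2.7]
finger_gap: 0.0161
grip_force: 59.8
```

{"op": "arm_command", "data": {
  "deltas": [
    {"translation":[0,0,0.1],"roll":0},
    {"translation":[0,0,0],"roll":0}
  ]
}}

```text
clock: 12.42
position: [0.3729, -0.0063, 0.1153]
ee_rot: [-0.172, 0.985, -0.0, -0.0]
force: [-1.3, -0.9, 0.4]
finger_gap: 0.0162
grip_force: 60.2
```

{"op": "arm_command", "data": {
  "deltas": [
    {"translation":[0,0,0.1],"roll":0},
    {"translation":[0,0,0],"roll":0}
  ]
}}

```text
clock: 12.68
position: [0.3728, -0.0064, 0.1151]
ee_rot: [-0.172, 0.985, -0.0, 0.0]
force: [-6.8, -0.4, 15.9]
finger_gap: 0.0166
grip_force: 62.1
```

{"op": "arm_command", "data": {
  "deltas": [
    {"translation":[0,0,-0.1],"roll":0},
    {"translation":[0,0,0],"roll":0}
  ]
}}

```text
clock: 12.92
position: [0.373, -0.0063, 0.1154]
ee_rot: [-0.172, 0.985, -0.0, 0.0]
force: [-1.7, -0.9, -0.3]
finger_gap: 0.0159
grip_force: 60.1
```

{"op": "arm_command", "data": {
  "deltas": [
    {"translation":[0,0,0],"roll":0},
    {"translation":[0,0,0],"roll":0},
    {"translation":[0,0,0],"roll":0},
    {"translation":[0,0,0],"roll":0}
  ],
  "gripper": 5
}}

```text
clock: 13.42
position: [0.373, -0.0063, 0.1153]
ee_rot: [-0.172, 0.985, 0.0, 0.0]
force: [-0.1, -0.1, -0.0]
finger_gap: 0.0499
grip_force: 0.0
```

{"op": "arm_command", "data": {
  "deltas": [
    {"translation":[0,0,-1],"roll":0},
    {"translation":[0,0,-2],"roll":0},
    {"translation":[0,0,-3],"roll":0},
    {"translation":[0,0,-4],"roll":0},
    {"translation":[0,0,-5],"roll":0},
    {"translation":[0,0,-5],"roll":0}
  ]
}}

```text
clock: 14.18
position: [0.3726, -0.0062, 0.3177]
ee_rot: [-0.172, 0.985, -0.0, 0.0]
force: [0.8, -0.6, -0.5]
finger_gap: 0.0497
grip_force: 0.0
```

{"op": "arm_command", "data": {
  "deltas": [
    {"translation":[0,0,0],"roll":0.173},
    {"translation":[0,0,0],"roll":0.173},
    {"translation":[-4.4,2.7,0],"roll":0},
    {"translation":[-4.4,2.7,0],"roll":0},
    {"translation":[-4.4,2.7,0],"roll":0},
    {"translation":[-4.4,2.7,0],"roll":0},
    {"translation":[-4.4,2.7,0],"roll":0},
    {"translation":[-4.4,2.7,0],"roll":0},
    {"translation":[-4.4,2.6,0],"roll":0},
    {"translation":[0,0,0],"roll":0}
  ],
  "gripper": 0
}}

```text
clock: 15.42
position: [0.6833, 0.1831, 0.3114]
ee_rot: [-0.0, 1.0, -0.0, -0.002]
force: [-0.2, -0.5, -1.0]
finger_gap: 0.0001
grip_force: 0.0
```

Run:
```python
from jugfit import *
d=snap('top','top3');e=snap('scene','scene3')
A=mask('top','top3',(300,200,66,75)); B=mask('scene','scene3',(300,120,70,70))
print(A[0].sum()/16,B[0].sum()/16)
for v in([A,B],[A],[B]):
    p,c=fit(v,[.463,.026,.345],.02); print(p.round(4),round(c,3))
p,c=fit([A],[.463,.026,.345],.02)
ims=[]
for f,dd,(x0,y0,w,h) in(('top3',d,(270,160,110,130)),('scene3',e,(280,90,110,130))):
    k=3.6; im=cv2.resize(cv2.imread(f'pics/{f}.png')[y0:y0+h,x0:x0+w],None,fx=k,fy=k,interpolation=cv2.INTER_CUBIC)
    for P in (C(.056,.14),C(.046,0)):
        q=(w2px(dd,tf([.463,.026,.345],P,.02))-[x0,y0]+.5)*k-.5; cv2.polylines(im,[q.round().astype(int)],True,(0,255,0),1)
    ims.append(im)
cv2.imwrite('pics/a3.png',np.hstack(ims)); print(robot.observe()['position'])
```

```text
3132.3125 1533.3125
[ 0.3914 -0.0043  1.0009] 1.169
[0.4799 0.0089 0.4039] 0.742
[ 0.3638 -0.014   1.0765] 0.285
[0.68076082 0.18149573 0.31448482]
```

View pics/a3.png

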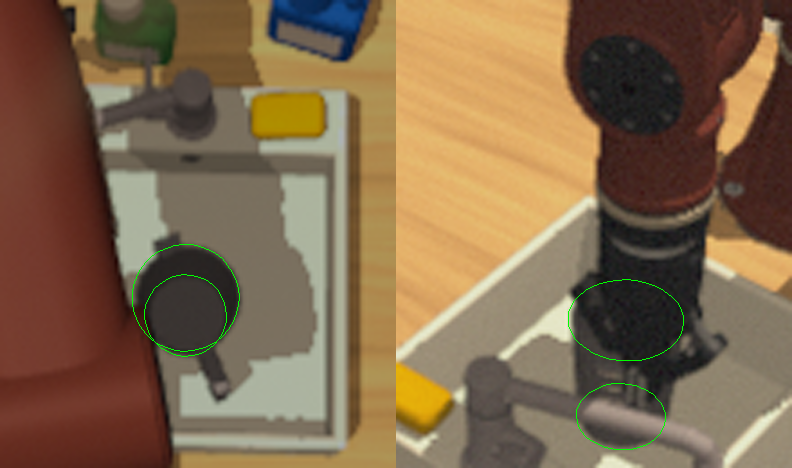

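Top overlay: the jug rim sits exactly on the predicted circle centred at (186,298), upright in the bowl, with the spout still aside. Now push the spout back.

```bash
python3 -c "
from arc import *
arc((.681,.1815),np.r_[np.arange(-1.3,-.1,.11),-.09,-.06],-1,R=.155)"
```

```text
-1.3 [0.654 0.172] tool 2.7 -0.9
-1.19 [0.637 0.17 ] tool 1.7 -0.2
-1.08 [0.62  0.167] tool 1.7 -0.4
-0.97 [0.604 0.161] tool 1.6 -0.6
-0.86 [0.588 0.153] tool 1.6 -0.7
-0.75 [0.574 0.144] tool 1.5 -0.9
-0.64 [0.56  0.134] tool 1.4 -1.1
-0.53 [0.548 0.122] tool 1.2 -1.2
-0.42 [0.537 0.108] tool 1.1 -1.3
-0.31 [0.527 0.094] tool 0.9 -1.4
-0.2 [0.52  0.078] tool 0.8 -1.5
-0.09 [0.514 0.062] tool 0.6 -1.6
-0.06 [0.512 0.058] tool 0.1 -0.5
```

{"op": "arm_command", "data": {
  "deltas": [
    {"translation":[0,0,3],"roll":0},
    {"translation":[0,0,4],"roll":0},
    {"translation":[0,0,3.2],"roll":0},
    {"translation":[0,0,0],"roll":0}
  ]
}}

```text
clock: 16.02
position: [0.6784, 0.1805, 0.213]
ee_rot: [0.001, 1.0, -0.0, -0.002]
force: [0.1, -0.1, 0.2]
finger_gap: -0.0001
grip_force: 0.0
```

{"op": "arm_command", "data": {
  "deltas": [
    {"translation":[2.5,-0.9,0],"roll":0},
    {"translation":[1.7,-0.2,0],"roll":0},
    {"translation":[1.7,-0.4,0],"roll":0},
    {"translation":[1.6,-0.6,0],"roll":0},
    {"translation":[1.6,-0.7,0],"roll":0},
    {"translation":[1.5,-0.9,0],"roll":0},
    {"translation":[1.4,-1.1,0],"roll":0},
    {"translation":[1.2,-1.2,0],"roll":0},
    {"translation":[1.1,-1.3,0],"roll":0},
    {"translation":[0.9,-1.4,0],"roll":0},
    {"translation":[0.8,-1.5,0],"roll":0},
    {"translation":[0.4,-0.8,0],"roll":0}
  ]
}}

```text
clock: 17.52
position: [0.5181, 0.0708, 0.2163]
ee_rot: [0.001, 1.0, 0.0, 0.003]
force: [2.2, 2.7, 4.9]
finger_gap: -0.0003
grip_force: 2.5
```

{"op": "arm_command", "data": {
  "deltas": [
    {"translation":[0.2,-0.6,0],"roll":0},
    {"translation":[0.1,-0.3,0],"roll":0},
    {"translation":[0,-0.3,0],"roll":0},
    {"translation":[0,0,0],"roll":0}
  ]
}}

```text
clock: 18.02
position: [0.5144, 0.0592, 0.2157]
ee_rot: [0.001, 1.0, 0.0, 0.002]
force: [2.1, 1.1, 5.5]
finger_gap: 0.0001
grip_force: 1.8
```

{"op": "arm_command", "data": {
  "deltas": [
    {"translation":[0,-0.3,0],"roll":0},
    {"translation":[0,-0.2,0],"roll":0},
    {"translation":[0,-0.2,0],"roll":0},
    {"translation":[0,0,0],"roll":0}
  ]
}}

```text
clock: 18.52
position: [0.5139, 0.0524, 0.2135]
ee_rot: [0.0, 1.0, -0.0, 0.0]
force: [-0.4, 1.1, 2.1]
finger_gap: -0.0004
grip_force: 1.1
```

{"op": "arm_command", "data": {
  "deltas": [
    {"translation":[0,1,0],"roll":0},
    {"translation":[0,3,0],"roll":0},
    {"translation":[0,0,-5],"roll":0},
    {"translation":[0,0,-5],"roll":0},
    {"translation":[2,5.5,0],"roll":0},
    {"translation":[2,5.5,0],"roll":0},
    {"translation":[2,5.5,0],"roll":0},
    {"translation":[2,5.5,0],"roll":0},
    {"translation":[2,5.5,0],"roll":0},
    {"translation":[0,0,0],"roll":0}
  ]
}}

```text
clock: 19.77
position: [0.4118, 0.3711, 0.3124]
ee_rot: [-0.002, 1.0, -0.0, -0.001]
force: [0.2, 0.2, -0.0]
finger_gap: -0.0
grip_force: 0.0
```

Run:
```python
from jugfit import *
d=snap('top','top4');e=snap('scene','scene4')
piv=np.array([.6638,.0157]); ims=[]
for f,dd,(x0,y0,w,h) in(('top4',d,(285,170,66,100)),('scene4',e,(270,120,66,100))):
    k=6; im=cv2.resize(cv2.imread(f'pics/{f}.png')[y0:y0+h,x0:x0+w],None,fx=k,fy=k,interpolation=cv2.INTER_CUBIC)
    def pl(P,c): q=(w2px(dd,P)-[x0,y0]+.5)*k-.5; cv2.polylines(im,[q.round().astype(int)],False,c,1)
    pl(tf([.463,.026,.345],C(.056,.14),.02),(0,255,0))
    th=np.pi-.047-.02-.0; u=np.array([np.cos(th),np.sin(th)]);n=np.array([-u[1],u[0]])
    for s in(-.011,.011): pl(np.array([[*(piv+r*u+s*n),.235] for r in(.02,.18)]),(255,0,255))
    pl(np.c_[piv+.2*u+.013*C(1,0)[:,:2],0*t+.197],(0,0,255))
    ims.append(im)
cv2.imwrite('pics/a4.png',np.hstack(ims)); print(robot.observe()['position'])
```

```text
[0.41346199 0.36822799 0.31270135]
```

View pics/a4.png

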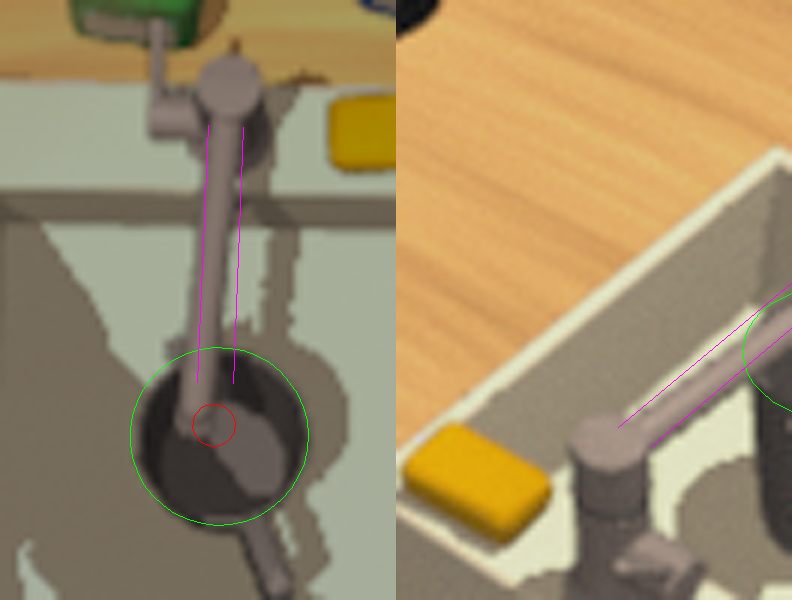

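Last view: the tube runs from the collar at (228,85) to its end at about (197,415), left of the model line. That puts the spout near -0.085 rad, and the jug mouth centre is at about (220,437). It needs about 13 mm more push at r = 0.15.

{"op": "arm_command", "data": {
  "deltas": [
    {"translation":[-2,-5.4,0],"roll":0},
    {"translation":[-2,-5.4,0],"roll":0},
    {"translation":[-2,-5.4,0],"roll":0},
    {"translation":[-2,-5.4,0],"roll":0},
    {"translation":[-2,-5.2,0],"roll":0},
    {"translation":[0,0,4],"roll":0},
    {"translation":[0,0,4],"roll":0},
    {"translation":[0,0,2],"roll":0},
    {"translation":[0,-3,0],"roll":0},
    {"translation":[0,0,0],"roll":0}
  ]
}}

```text
clock: 21.12
position: [0.5137, 0.0672, 0.2131]
ee_rot: [0.002, 1.0, -0.0, -0.0]
force: [-0.4, 0.8, -0.1]
finger_gap: -0.0002
grip_force: 0.0
```

{"op": "arm_command", "data": {
  "deltas": [
    {"translation":[0,-1,0],"roll":0},
    {"translation":[0,-0.5,0],"roll":0},
    {"translation":[0,-0.4,0],"roll":0},
    {"translation":[0,-0.3,0],"roll":0},
    {"translation":[0,-0.2,0],"roll":0},
    {"translation":[0,-0.2,0],"roll":0},
    {"translation":[0,0,0],"roll":0}
  ]
}}

```text
clock: 22.0
position: [0.514, 0.0435, 0.2133]
ee_rot: [0.0, 1.0, -0.0, 0.0]
force: [-1.0, 0.2, -0.6]
finger_gap: 0.0
grip_force: 0.5
```

{"op": "arm_command", "data": {
  "deltas": [
    {"translation":[0,1,0],"roll":0},
    {"translation":[0,3,0],"roll":0},
    {"translation":[0,0,-5],"roll":0},
    {"translation":[0,0,-5],"roll":0},
    {"translation":[2,5.5,0],"roll":0},
    {"translation":[2,5.5,0],"roll":0},
    {"translation":[2,5.5,0],"roll":0},
    {"translation":[2,5.5,0],"roll":0},
    {"translation":[2,5.5,0],"roll":0},
    {"translation":[0,0,0],"roll":0}
  ]
}}

```text
clock: 23.25
position: [0.4123, 0.3624, 0.313]
ee_rot: [-0.002, 1.0, 0.0, -0.0]
force: [-0.6, -0.5, 0.7]
finger_gap: 0.0003
grip_force: 0.0
```

Run:
```python
from jugfit import *
snap('top','top5')
for f in('top4','top5'):
    im=cv2.imread(f'pics/{f}.png'); print(f)
    for v in(205,212,219,224,228,232,236): print(v,[tuple(int(c) for c in x[::-1]) for x in im[v,313:331]])
d=dict(np.load('pics/top5.npz')); piv=np.array([.6638,.0157])
for a in(-.1,-.05,0,.05):
    th=np.pi-.047+a;u=np.array([np.cos(th),np.sin(th)]); print(a,w2px(d,[[*(piv+r*u),.235] for r in(.08,.11,.14,.17)]).round(1).tolist())
print(w2px(d,[[.463,.026,.16],[.463,.024,.16]]))
```

```text
top4
205 [(105, 96, 80), (105, 95, 81), (105, 95, 80), (105, 95, 81), (99, 90, 75), (105, 93, 85), (122, 108, 101), (130, 116, 107), (127, 113, 105), (116, 102, 95), (93, 82, 76), (89, 81, 69), (102, 92, 78), (105, 95, 81), (91, 82, 69), (83, 75, 63), (83, 75, 63), (83, 75, 62)]
212 [(166, 174, 153), (166, 174, 153), (166, 174, 153), (166, 174, 152), (133, 134, 118), (120, 108, 100), (129, 115, 107), (129, 115, 107), (119, 106, 99), (100, 89, 82), (142, 147, 129), (163, 171, 150), (166, 174, 153), (166, 173, 153), (166, 174, 153), (166, 174, 153), (136, 136, 117), (117, 107, 90)]
219 [(166, 174, 153), (166, 174, 153), (166, 174, 153), (134, 136, 119), (118, 107, 98), (128, 115, 106), (131, 116, 108), (123, 108, 101), (106, 94, 87), (122, 124, 108), (157, 164, 143), (166, 174, 153), (166, 174, 153), (166, 174, 153), (166, 174, 153), (151, 155, 135), (126, 121, 103), (116, 107, 90)]
224 [(166, 174, 153), (166, 174, 153), (149, 156, 137), (122, 117, 105), (123, 109, 101), (131, 117, 108), (127, 113, 105), (115, 102, 94), (94, 83, 76), (129, 128, 112), (126, 121, 103), (117, 107, 90), (1
[... 2569 characters left out ...]
, 53, 50), (43, 39, 36), (38, 34, 31), (38, 33, 32), (36, 32, 32), (48, 43, 41), (71, 64, 60)]
236 [(39, 35, 34), (42, 37, 35), (44, 40, 37), (46, 41, 40), (54, 48, 45), (102, 91, 84), (127, 113, 105), (132, 118, 109), (126, 112, 104), (113, 100, 92), (79, 69, 64), (56, 51, 48), (54, 49, 47), (43, 39, 37), (37, 33, 33), (38, 34, 31), (36, 33, 32), (43, 39, 37)]
-0.1 [[319.8, 206.3], [318.8, 214.2], [317.8, 222.2], [316.7, 230.3]]
-0.05 [[320.8, 206.4], [320.3, 214.4], [319.7, 222.4], [319.1, 230.5]]
0 [[321.9, 206.4], [321.8, 214.4], [321.6, 222.5], [321.4, 230.6]]
0.05 [[323.0, 206.4], [323.3, 214.4], [323.5, 222.5], [323.8, 230.6]]
[[321.03897868 242.13170135]
 [321.57028931 242.11762585]]
```

Run:
```python
from jugfit import *
im=cv2.imread('pics/top5.png')[:,:,2].astype(int)
for v in(238,242,246): print(v,im[v,302:314].tolist(),im[v,330:342].tolist())
for u in(312,328): print(u,im[222:236,u].tolist(),im[248:262,u].tolist())
d=dict(np.load('pics/top5.npz')); q=w2px(d,tf([.463,.026,0],C(.056,.14),.02)); print(q.min(0),q.max(0))
for u,w in((312,0),(328,0)):
    print(u,[round(float(y),1) for x,y in q if abs(x-u)<1.3])
th=np.pi-.047-.012; print('outlet px',w2px(d,[[.6638-.2*np.cos(.059),.0169+.2*np.sin(.059),.197]]))
```

```text
238 [117, 117, 117, 117, 118, 115, 98, 57, 34, 35, 36, 37] [35, 49, 53, 52, 48, 90, 113, 118, 118, 117, 117, 117]
242 [117, 117, 117, 117, 117, 100, 58, 33, 34, 35, 37, 50] [93, 63, 50, 51, 50, 53, 87, 112, 117, 117, 117, 117]
246 [117, 117, 117, 117, 117, 95, 59, 36, 33, 40, 51, 54] [101, 101, 77, 52, 44, 85, 99, 113, 118, 117, 117, 141]
312 [166, 166, 166, 166, 152, 135, 139, 136, 153, 150, 111, 67, 43, 37] [52, 50, 50, 46, 45, 60, 83, 108, 118, 118, 118, 118, 118, 118]
328 [166, 166, 167, 160, 136, 117, 115, 100, 75, 50, 36, 37, 36, 37] [101, 100, 101, 101, 80, 55, 62, 77, 94, 99, 99, 101, 104, 104]
[306.18205226 227.45768185] [335.92121345 257.0061699 ]
312 [230.6, 253.5]
328 [255.7, 228.9]
outlet px [[320.28836668 240.40046603]]
```

Numerically, the outlet sits about 5 mm to +y of the mouth centre, so I'll nudge it another 4 mm.

{"op": "arm_command", "data": {
  "deltas": [
    {"translation":[-2,-5.4,0],"roll":0},
    {"translation":[-2,-5.4,0],"roll":0},
    {"translation":[-2,-5.4,0],"roll":0},
    {"translation":[-2,-5.4,0],"roll":0},
    {"translation":[-2,-4.8,0],"roll":0},
    {"translation":[0,0,4],"roll":0},
    {"translation":[0,0,4],"roll":0},
    {"translation":[0,0,2],"roll":0},
    {"translation":[0,-3,0],"roll":0},
    {"translation":[0,0,0],"roll":0}
  ]
}}

```text
clock: 24.55
position: [0.5139, 0.0624, 0.2132]
ee_rot: [0.002, 1.0, -0.0, -0.0]
force: [-0.5, 0.2, 0.4]
finger_gap: 0.0001
grip_force: 0.0
```

{"op": "arm_command", "data": {
  "deltas": [
    {"translation":[0,-0.9,0],"roll":0},
    {"translation":[0,-0.5,0],"roll":0},
    {"translation":[0,-0.4,0],"roll":0},
    {"translation":[0,-0.3,0],"roll":0},
    {"translation":[0,-0.2,0],"roll":0},
    {"translation":[0,-0.1,0],"roll":0},
    {"translation":[0,0,0],"roll":0}
  ]
}}

```text
clock: 25.42
position: [0.5138, 0.0407, 0.2133]
ee_rot: [0.0, 1.0, 0.0, -0.0]
force: [-2.2, 1.7, 0.5]
finger_gap: 0.0002
grip_force: 0.7
```

{"op": "arm_command", "data": {
  "deltas": [
    {"translation":[0,-0.1,0],"roll":0},
    {"translation":[0,0,0],"roll":0}
  ]
}}

```text
clock: 25.68
position: [0.5139, 0.0397, 0.2133]
ee_rot: [0.0, 1.0, 0.0, -0.0]
force: [-1.2, 0.8, -0.9]
finger_gap: 0.0003
grip_force: 0.8
```

{"op": "arm_command", "data": {
  "deltas": [
    {"translation":[0,1,0],"roll":0},
    {"translation":[0,3,0],"roll":0},
    {"translation":[0,0,-5],"roll":0},
    {"translation":[0,0,-5],"roll":0},
    {"translation":[2,5.5,0],"roll":0},
    {"translation":[2,5.5,0],"roll":0},
    {"translation":[2,5.5,0],"roll":0},
    {"translation":[2,5.5,0],"roll":0},
    {"translation":[2,5.5,0],"roll":0},
    {"translation":[0,0,0],"roll":0}
  ]
}}

```text
clock: 26.92
position: [0.4124, 0.3584, 0.3131]
ee_rot: [-0.002, 1.0, 0.0, 0.0]
force: [0.2, -1.3, -0.4]
finger_gap: 0.0002
grip_force: 0.0
```

Run:
```python
from jugfit import *
snap('top','top6')
im=cv2.imread('pics/top6.png')[:,:,2].astype(int)
for v in(205,212,219,224,232,236): print(v,im[v,313:331].tolist())
v=242; print(v,im[v,302:314].tolist(),im[v,330:342].tolist())
s=robot.observe(); print(s['position'],s['force'],s['clock'])
```

```text
205 [105, 105, 105, 105, 105, 105, 89, 106, 125, 131, 125, 111, 89, 99, 105, 99, 87, 83]
212 [166, 166, 166, 166, 166, 166, 142, 121, 128, 131, 124, 107, 109, 153, 166, 167, 166, 166]
219 [166, 166, 166, 166, 166, 166, 135, 118, 129, 131, 122, 105, 129, 159, 166, 166, 166, 166]
224 [166, 166, 166, 166, 153, 147, 129, 121, 130, 130, 120, 101, 94, 112, 154, 166, 166, 166]
232 [72, 45, 43, 46, 46, 47, 97, 122, 133, 131, 118, 96, 68, 44, 37, 37, 35, 68]
236 [39, 40, 45, 46, 47, 42, 95, 123, 132, 128, 117, 93, 65, 50, 41, 37, 37, 37]
242 [117, 117, 117, 117, 117, 90, 48, 32, 34, 35, 36, 50] [93, 64, 50, 51, 48, 53, 87, 111, 116, 118, 117, 117]
[0.41320745 0.35656098 0.31310976] [ 0.40574889 -0.26685568  0.21193163] 26.975
```

```bash
python3 -c "
from cell import robot
print(robot.job_done())"
```

```text
the job is handed in; nothing more can be done
None
```

The job is handed in at about 27 s: the jug stands upright and released on the sink floor, the spout is swung back with its outlet measured within a few mm of the middle of the jug's mouth, and I touched nothing else.

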